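# Turn the saw-guide saddle over and set it on the batten against the length stop

### The job

The small wooden U-shaped saw-guide saddle lies on the bench with its channel facing up. Turn it over and set it astride the batten of the sawing jig, channel down and fully seated on the batten, with its end snug against the dark stop block (on the side with the longer free length of batten), then let go. Leave the tub, mallet, offcut and pencil where they are.

Things in the scene. Friction and masses are not known exactly. Their poses are not given: they have to be found in the camera images.
- saddle_center (a point): Centre of the saddle: loose beech U-block, 60 mm long (x, along the channel), 52 wide (y), 50 high (z), 50 to 105 g. Channel open at both ends, 30 mm wide, 30 deep, between 11 mm walls on a 20 mm web. z points out of the open side: up at the start, web on the bench, this point 25 mm above it. Ends alike (thin dark lines on the walls: saw kerf). It stands stably on an end or a side.
- jig: Sawing jig, fixed to the bench: plywood base 280 mm long (x), 130 wide, 18 thick; origin under its centre. x runs along it towards the stop, z up.
- batten_top (a point): Centre of the top face of the pine batten fixed along the jig, 63 mm above the bench; axes as the jig's. Batten 280 mm long (x), 27 wide, standing 45 above the base. The saddle's channel fits over it with 3 mm play in all; seated, the web rests on the batten top and the walls hang 15 mm clear of the base.
- stop_face (a point): On the stop's working face, on the batten's centre line, level with its top. x points along the batten into the stop, z up: the saddle belongs on the -x side, its centre then 30 mm from here along -x and 5 mm below. Stop: rigid dark wooden block fixed across the batten, 24 mm thick (x), 60 wide, top 27 above the batten; a steel wing screw sticks out 17 mm on its other face.
- tub: Bystander: round red tub lying upside down, 116 mm across, 80 mm high; origin under its centre.
- mallet: Bystander: mallet, 260 mm long, lying along its x; origin at its underside.
- offcut: Bystander: pine offcut 70 x 45 x 27 mm; origin under its centre.
- pencil: Bystander: pencil, 160 mm long along x, 8 mm thick; origin under its centre.
Things that resemble listed ones, but are neither listed nor needed, are in the scene too. Of the things that look like the part that bears saddle_center, the middle-sized one is meant.

How it is judged (in metres and radians):
On the way:
1. the saddle has been turned over, its channel facing down (angle between saddle_center's own z axis and vertical above 2.6 rad), for 0.2 s.
At the end, for the whole second after the job is handed in: The saddle rests astride the batten, channel down (level within about 4 degrees) and seated (height within 2 mm), its end within 2.5 mm of the stop's working face, at rest and released (angle between saddle_center's own z axis and vertical above 3.07 rad and x of saddle_center in the frame of stop_face between -0.0325 and -0.027 m and y of saddle_center in the frame of stop_face between -0.004 and 0.004 m and z of saddle_center in the frame of stop_face between -0.0075 and -0.003 m and linear speed of saddle below 0.01 m/s); the robot touches nothing.
It fails at once if the tub was moved more than 25 mm (distance of tub from where it was at the start of the episode above 0.025 m).
It fails at once if the mallet was moved more than 25 mm (distance of mallet from where it was at the start of the episode above 0.025 m).
It fails at once if the offcut was moved more than 25 mm (distance of offcut from where it was at the start of the episode above 0.025 m).
It fails at once if the pencil was moved more than 25 mm (distance of pencil from where it was at the start of the episode above 0.025 m).
It also fails if it takes over 64 s, if anything falls off the work surface, if the arm or the gripper's body presses on something with over 40 N, if the wrist force passes 120 N, or if a joint passes its speed limit or range.

### The arm

A 6-joint arm with a two-finger parallel gripper is mounted at the origin on the work surface. World frame = base frame: x ahead of the robot, y to its left, z up, the work surface at z = 0. Lengths are in mm, angles in degrees, forces in N, time in s.
With the tool pointing down it reaches from about 300 to 850 mm from the base axis. Payload 4.2 kg.
Tool frame: the origin (TCP) lies at the very end of the fingers, on their centre line; the grasp point (between the pads) lies 19 mm behind it (env.grip_depth is the distance from the TCP to the grasp point, in mm); y points along the fingers, z is the direction in which the jaws open and shut, and the axes are right-handed (so a half turn about y gives the same grasp; the last joint's range is limited). The gripper opens to 91 mm and grips with 3 to 60 N. Pads are 32 mm wide; open, the fingers measure 118 mm over their backs; the gripper's body (76 mm by 178 mm) begins 60 mm behind the grasp point.
Start: joints at [-72.938, 18.312, 89.639, -0, 72.044, -1.146], TCP at [179.678, -546.223, 213.976] pointing down, gripper open.
Joint ranges: [-177.97, 177.97], [-48.28, 115.42], [12.27, 149.76], [-77.06, 257.06], [2.81, 150.46], [-146.56, 146.56]. Speed limits (degrees/s): [147.25, 147.25, 180, 180, 180, 180].

### API

Orientations are given as [roll, pitch, yaw] about the fixed x, y, z axes, in that order (R = Rz(yaw) Ry(pitch) Rx(roll)).
In Python, from workcell import state, imaging, job, env gives the robot as it stands.
- The arm moves only by the shell command python3 -m pendant 'ROWS' [FORCE]. ROWS is JSON, a list of rows, each an object with "delta_pos": the shift along the tool's x, y, z in cm, a list of three; "twist": the turn, a rotation vector about the tool's x, y, z in degrees, a list of three; "grip": the opening in per cent of the stroke, from 0 (shut) to 100 (fully open). In form: [{"delta_pos": [tx, ty, tz], "twist": [wx, wy, wz], "grip": grip}, ...]. A call has exactly 5 rows; each row is the pose to reach, as a shift and turn from the pose commanded when the call began, along the tool's axes at that moment; what a row does not reach only later rows make up. A row lasts 1/10 s, in which the tool goes at most 50 mm and 8.59 degrees, less where a joint would pass 70% of its speed; a pose out of reach is approached as far as the arm can. A call with a gripper value outside its range is refused whole. The fingers move at their own pace and stop on an object; FORCE is the grip in N (left out, the last holds). Time passes only in rows, so rows that repeat a pose let the fingers close, or fill a call up. It gives the time, the measured TCP pose, the force and the opening at its end, in the units of the state.
- state(): the state, without advancing time (a new reading comes with each control period).
- imaging.grab_frame(name): name is "scene" or "top" or "wrist"; returns (picture, depth): 400x640x3 uint8, red, green, blue; 400x640 float32, mm along the optical axis (not along the pixel's ray), 0 where there is no reading.
- imaging.camera_info(name): a dict with "fx", "fy", "cx", "cy" (pixels), "k1" (the pictures are not rectified: a ray, as slopes to the right and down, at radius r is drawn at 1 + k1 r^2 times it, then the intrinsics apply), "R" (3x3) and "t" (3): a world point X has camera coordinates R X + t. Camera axes: x right, y down, z forward; pixel columns grow to the right and rows downward; lengths in mm; the calibration is good to about 2 mm. A picture is of the moment at which its call begins: read the wrist's pose just before it. camera_info takes no time and is no camera call; for the wrist camera it gives the pose at the moment of the call.
- job.job_done(): hands the job in, once; it reports no verdict.
The state is a dict: "time_s": time; "qpos": joint angles; "qvel": joint speeds; "effort": joint torques, N m; "ee_pos": TCP position; "ee_rot": TCP orientation; "force": force on the tool from outside, world axes, zero at the start; "torque": the same for the moment, N m; "gripper_width": finger opening in mm.
Only numpy, scipy, OpenCV 4.12 (cv2) and the standard library are available. Lean on these libraries where they do the work, as an engineer would, in place of code of your own. Each camera call takes 0.05 s, during which the arm holds its last target.

## Working session

There is one attempt and no reset: what is moved stays moved. The work goes in short steps, Python scripts to look and compute and a shell command to move; the robot and the scene stay as the last step left them, time stands still between calls to the robot, and variables do not carry over. Pictures are saved under pics/ and viewed, and the job is handed in when it is done.

```bash
ls; mkdir -p pics
python3 - <<'E'
from workcell import state, imaging, job, env
import cv2
print(state())
for n in ["scene","top","wrist"]:
    ci=imaging.camera_info(n); print(n,ci)
    p,d=imaging.grab_frame(n)
    cv2.imwrite(f"pics/{n}0.png",p[:,:,::-1])
    import numpy as np; np.savez(f"pics/{n}0.npz",p=p,d=d,**{k:np.array(v) for k,v in ci.items()})
E
```

```text
pics
{'time_s': 0.0, 'qpos': array([-7.29377551e+01,  1.83504205e+01,  8.97074963e+01, -2.13629038e-03,
        7.20448009e+01, -1.14616870e+00]), 'qvel': array([ 0.04349676,  0.0122953 , -0.01550436,  0.019084  ,  0.24555317,
        0.09153888]), 'effort': array([-5.51196244e-04, -4.12463880e+01, -2.31978089e+01,  7.25805270e-02,
        4.56652581e-02, -1.57683462e-04]), 'ee_pos': array([ 179.50627355, -545.71163549,  213.12514677]), 'ee_rot': array([-9.01027377e+01,  2.40108939e-05, -1.61790926e+02]), 'force': array([-0.24641423,  0.18991239,  0.49300588]), 'torque': array([0.01671678, 0.01438964, 0.05819539]), 'gripper_width': 91.14564137943833}
scene {'fx': 390.6688188384436, 'fy': 390.6688188384436, 'cx': 319.8262333510346, 'cy': 197.7338520891108, 'k1': 0.03075216043863116, 'R': array([[-0.64427325,  0.76461951, -0.01640084],
       [ 0.60966721,  0.50052568, -0.61463805],
       [-0.4617552 , -0.40599391, -0.78863875]]), 't': array([ 350.70838551, -249.47821036,  965.94611363])}
top {'fx': 361.32528108536854, 'fy': 361.32528108536854, 'cx': 320.66774415912613, 'cy': 206.9187518828773, 'k1': -0.04582080989737465, 'R': array([[-0.02314932, -0.99905855, -0.03668965],
       [-0.98420494,  0.02921739, -0.17460523],
       [ 0.17551282,  0.03206814, -0.98395472]]), 't': array([-14.96634612, 528.15320721, 780.37333235])}
wrist {'fx': 333.189355593998, 'fy': 333.189355593998, 'cx': 321.8568540431716, 'cy': 195.4060950382661, 'k1': -0.062062776404377906, 'R': array([[ 0.31192315, -0.95010603, -0.00157785],
       [-0.91352769, -0.3003699 ,  0.27430837],
       [-0.26109597, -0.08412172, -0.96164049]]), 't': array([-574.4743442 ,  -31.14788972,  392.84611799])}
```

View pics/scene0.png

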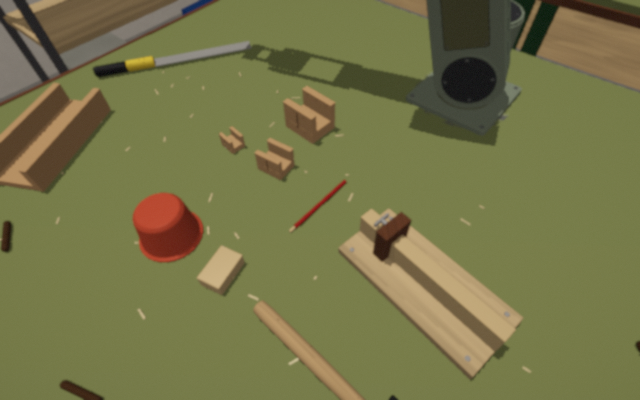

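View pics/top0.png

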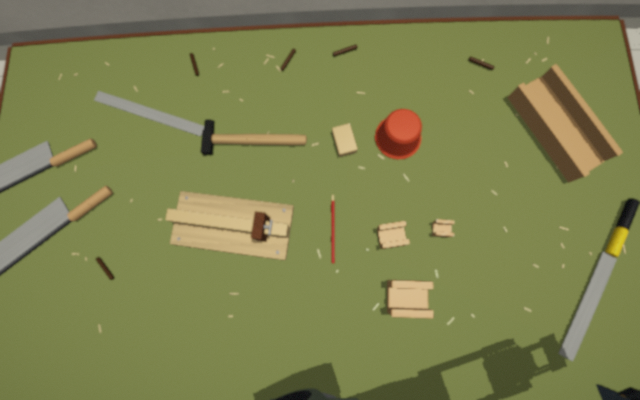

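View pics/wrist0.png

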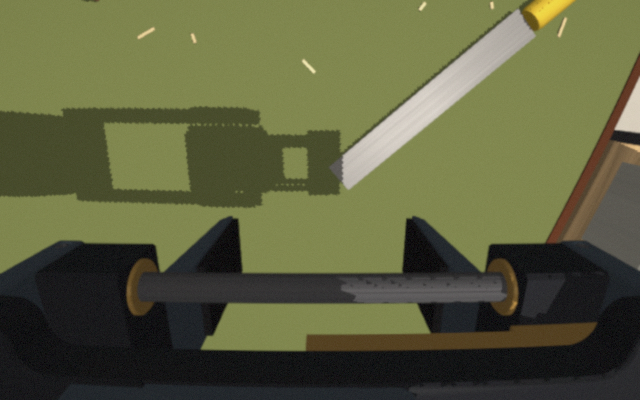

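The top picture shows three small U-blocks at about (393,235), (443,228) and (408,298), the jig at (230,225) with its stop at (262,227), and a large trough at top right. I'll measure their sizes next.

```bash
cat > h.py <<'E'
import numpy as np, cv2
from workcell import state, imaging, job, env
from scipy.spatial.transform import Rotation as Ro
def grab(name,tag):
    ci=imaging.camera_info(name)
    p,d=imaging.grab_frame(name)
    np.savez(f"pics/{tag}.npz",p=p,d=d,**{k:np.array(v) for k,v in ci.items()})
    cv2.imwrite(f"pics/{tag}.png",p[:,:,::-1])
    return load(tag)
def load(tag):
    z=np.load(f"pics/{tag}.npz"); return {k:z[k] for k in z.files}
def rays(f,uv):
    uv=np.atleast_2d(uv).astype(float)
    x=np.stack([(uv[:,0]-f['cx'])/f['fx'],(uv[:,1]-f['cy'])/f['fy']],1)
    y=x.copy()
    for _ in range(20):
        r2=(y**2).sum(1,keepdims=True); y=x/(1+f['k1']*r2)
    return np.c_[y,np.ones(len(y))]
def cloud(f,box):
    u0,v0,u1,v1=box
    vv,uu=np.mgrid[v0:v1,u0:u1]
    d=f['d'][v0:v1,u0:u1].ravel(); uv=np.c_[uu.ravel(),vv.ravel()]
    m=d>0; uv=uv[m]; X=rays(f,uv)*d[m][:,None]
    return (X-f['t'])@f['R'], uv
def atz(f,uv,z):
    r=rays(f,uv)@f['R']; o=-f['R'].T@f['t']
    s=(z-o[2])/r[:,2]; return o+r*s[:,None]
def proj(f,X):
    c=np.atleast_2d(X)@f['R'].T+f['t']; s=c[:,:2]/c[:,2:]; r2=(s**2).sum(1,keepdims=True)
    s=s*(1+f['k1']*r2); return s*[f['fx'],f['fy']]+[f['cx'],f['cy']]
def crop(f,box,k,tag):
    u0,v0,u1,v1=box
    im=cv2.resize(f['p'][v0:v1,u0:u1,::-1],None,fx=k,fy=k,interpolation=cv2.INTER_CUBIC); cv2.imwrite(f"pics/{tag}.png",im)
E
python3 - <<'E'
from h import *
f=load('top0')
for nm,b in dict(A=(370,215,418,255),B=(428,212,462,244),C=(380,272,440,326),jig=(155,180,305,270),trough=(500,55,630,190)).items():
    P,uv=cloud(f,b); m=P[:,2]>8; P=P[m]
    r=cv2.minAreaRect(P[:,:2].astype(np.float32)); print(nm,m.sum(),r,np.percentile(P[:,2],[5,50,95,99]))
crop(f,(370,205,470,330),6,'c1'); crop(f,(155,180,305,270),5,'c2')
E
```

```text
A 668 ((461.21209716796875, -191.255859375), (52.09800720214844, 60.806129455566406), 7.369912624359131) [18.53764003 23.71352827 52.49535043 53.60211495]
B 318 ((474.83831787109375, -310.28973388671875), (39.67887496948242, 36.049659729003906), 83.85579681396484) [12.80374968 18.32750228 36.49452984 37.77792229]
C 1552 ((320.4442138671875, -217.9114227294922), (86.49896240234375, 76.3550796508789), 86.75504302978516) [27.38408176 32.42318107 74.75839571 75.67782912]
jig 6409 ((498.277587890625, 187.03492736816406), (281.5273742675781, 130.9457244873047), 81.16222381591797) [16.92520884 19.94690632 84.72461312 92.26433639]
trough 6376 ((719.5428466796875, -618.8831787109375), (261.9291076660156, 120.60942077636719), 28.925155639648438) [13.67899171 32.20671854 61.64536215 63.0902511 ]
```

View pics/c1.png

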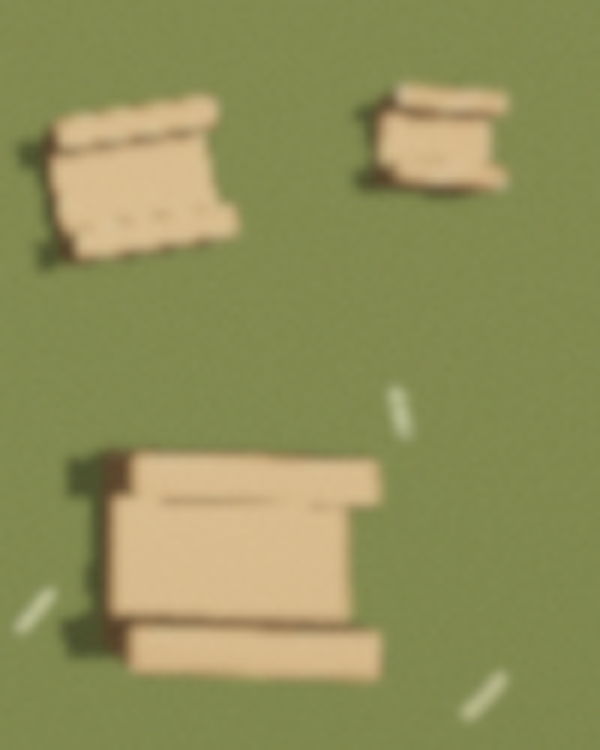

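View pics/c2.png

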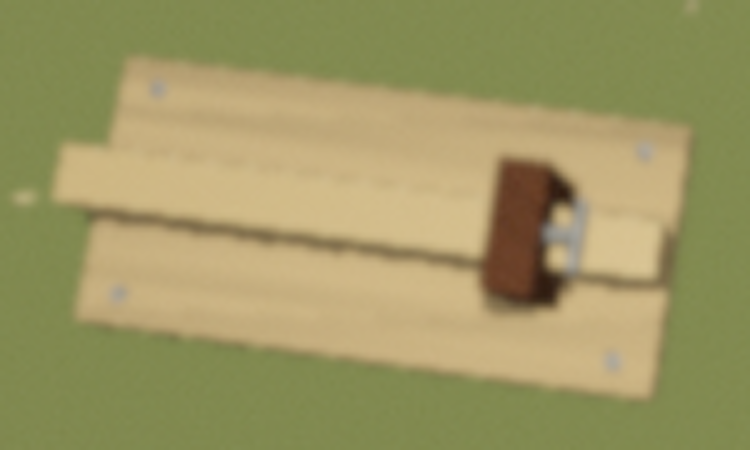

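A is the saddle: it measures 52 × 61 mm, at about (461, −191). The plan is two 90° flips about the jaw axis with the jaws on the sides, each going from tool tilt −45° to +45°. In between, the saddle stands on its end. Next I'll write a planning helper and refine the poses.

```bash
cat >> h.py <<'E'
def Rtool(yaw,el,jsign=1):
    """approach: horizontal heading yaw (deg), el deg below horizontal; jaw axis horizontal"""
    y,e=np.radians(yaw),np.radians(el)
    a=np.array([np.cos(y)*np.cos(e),np.sin(y)*np.cos(e),-np.sin(e)])
    z=jsign*np.array([np.sin(y),-np.cos(y),0])
    return np.c_[np.cross(a,z),a,z]
def rows(R1,grasp,s=None):
    """grasp: target grasp point"""
    s=s or state(); R0=Ro.from_euler('xyz',s['ee_rot'],degrees=True).as_matrix()
    tcp=np.array(grasp)+env.grip_depth*R1[:,1]
    dp=R0.T@(tcp-s['ee_pos'])/10; tw=Ro.from_matrix(R0.T@R1).as_rotvec(degrees=True)
    print('t',round(s['time_s'],2),'dp_cm',np.round(dp,2),'twist',np.round(tw,1),'norms',np.linalg.norm(dp).round(1),np.linalg.norm(tw).round(1),'q',np.round(s['qpos'],0),'F',np.round(s['force'],1),'w',round(s['gripper_width'],1))
def cur():
    s=state(); R0=Ro.from_euler('xyz',s['ee_rot'],degrees=True).as_matrix()
    g=s['ee_pos']-env.grip_depth*R0[:,1]
    print('grasp',np.round(g,1),'appr',np.round(R0[:,1],3),'jaw',np.round(R0[:,2],3),'F',np.round(s['force'],1),'w',round(s['gripper_width'],1),'t',round(s['time_s'],2)); return g,R0
E
python3 - <<'E'
from h import *
f=load('top0'); g=load('scene0')
# wall tops of saddle: fit
for nm,ff,b in (('top',f,(370,215,418,255)),('scene',g,(245,130,305,185))):
    P,uv=cloud(ff,b); w=P[P[:,2]>44]; 
    r=cv2.minAreaRect(w[:,:2].astype(np.float32)); print(nm,len(w),r, w[:,2].mean())
P,uv=cloud(f,(155,180,305,270))
b=P[(abs(P[:,2]-63)<6)]; print('batten',cv2.minAreaRect(b[:,:2].astype(np.float32)))
c=b[:,:2].mean(0); u,s,v=np.linalg.svd(b[:,:2]-c); print(c,v[0],np.degrees(np.arctan2(*v[0][::-1])))
st=P[P[:,2]>80]; print('stop',cv2.minAreaRect(st[:,:2].astype(np.float32)),len(st))
bz=P[(P[:,2]<25)&(P[:,2]>10)]; print('base',cv2.minAreaRect(bz[:,:2].astype(np.float32)))
R1=Rtool(97.4,45); print(np.round(R1,2)); rows(R1,np.array([461,-191,29])-110*R1[:,1])
E
```

```text
top 278 ((461.215576171875, -191.1718292236328), (52.072269439697266, 60.27664566040039), 7.561758995056152) 50.87339342705115
scene 340 ((461.3736572265625, -192.8897705078125), (54.439430236816406, 60.99858093261719), 7.7089762687683105) 49.83657748227191
batten ((491.67144775390625, 187.09011840820312), (280.3346862792969, 57.88285827636719), 84.85262298583984)
[499.00679442 194.52701819] [0.15657084 0.98766673] 80.99208851757002
stop ((484.4623107910156, 100.0244140625), (41.141143798828125, 60.26047134399414), 81.15797424316406) 376
base ((498.2410888671875, 186.80023193359375), (281.0523376464844, 130.9457244873047), 81.16222381591797)
[[ 0.09 -0.09  0.99]
 [-0.7   0.7   0.13]
 [-0.71 -0.71  0.  ]]
t 0.15 dp_cm [-36.61  12.01 -18.56] twist [-30.9 -74.8  37.4] norms 42.8 89.2 q [-73.  18.  90.   0.  72.  -1.] F [ 0.1 -0.  -0.9] w 91.3
```

```bash
R='{"delta_pos":[-36.6,12.0,-18.6],"twist":[-30.9,-74.8,37.4],"grip":80}'; python3 -m pendant '[{"delta_pos":[-7.3,0,-3.7],"twist":[-6,-15,7.5],"grip":85},{"delta_pos":[-14.6,0,-7.4],"twist":[-12,-30,15],"grip":85},{"delta_pos":[-22,0,-11],"twist":[-18,-45,22],"grip":85},{"delta_pos":[-29,0,-15],"twist":[-25,-60,30],"grip":85},{"delta_pos":[-36.6,0,-18.6],"twist":[-30.9,-74.8,37.4],"grip":85}]' 20
python3 - <<'E'
from h import *
cur();R1=Rtool(97.6,45); rows(R1,np.array([461,-191,29])-110*R1[:,1])
E
```

```text
time_s: 0.65
ee_pos: [356.8, -367.5, 214.2]
ee_rot: [-98.6, 21.4, -126.5]
force: [0.7, -0.1, 0.1]
gripper_width: 77.5
grasp [ 355.  -374.6  231.5] appr [ 0.095  0.379 -0.92 ] jaw [ 0.827 -0.545 -0.139] F [ 0.7 -0.1  0.1] w 77.5 t 0.65
t 0.65 dp_cm [-10.26  16.45   4.88] twist [-16.1 -38.6  19.4] norms 20.0 46.1 q [-58.  21.  90.  16.  86. -26.] F [ 0.7 -0.1  0.1] w 77.5
```

```bash
python3 -m pendant '[{"delta_pos":[-3,2,1],"twist":[-3,-8,4],"grip":85},{"delta_pos":[-6,5,2],"twist":[-6,-15,8],"grip":85},{"delta_pos":[-9,9,3],"twist":[-10,-23,12],"grip":85},{"delta_pos":[-10.2,12,4.8],"twist":[-13,-31,16],"grip":85},{"delta_pos":[-10.2,16,4.8],"twist":[-16,-38,19.4],"grip":85}]' 20
python3 -m pendant '[{"delta_pos":[0,0,0],"twist":[0,0,0],"grip":85},{"delta_pos":[0,0,0],"twist":[0,0,0],"grip":85},{"delta_pos":[0,0,0],"twist":[0,0,0],"grip":85},{"delta_pos":[0,0,0],"twist":[0,0,0],"grip":85},{"delta_pos":[0,0,0],"twist":[0,0,0],"grip":85}]'
python3 - <<'E'
from h import *
cur();R1=Rtool(97.6,45); rows(R1,np.array([461,-191,29])-110*R1[:,1])
f=grab('wrist','w1')
crop(f,(0,0,640,400),1.2,'w1')
E
```

```text
time_s: 1.15
ee_pos: [470.2, -258.7, 96.1]
ee_rot: [-91.2, 43.7, -85.9]
force: [1.0, -1.0, -1.0]
gripper_width: 77.0
time_s: 1.65
ee_pos: [467.5, -259.8, 99.1]
ee_rot: [-91.5, 43.5, -86.5]
force: [0.8, 0.1, -0.1]
gripper_width: 77.7
grasp [ 468.8 -272.6  112.7] appr [-0.067  0.686 -0.725] jaw [ 0.997  0.078 -0.019] F [ 0.8  0.1 -0.1] w 77.7 t 1.65
t 1.65 dp_cm [0.04 0.72 0.25] twist [-1.4 -3.   1.4] norms 0.8 3.6 q [-46.  38.  87.  25.  91. -58.] F [ 0.8  0.1 -0.1] w 77.7
```

View pics/w1.png

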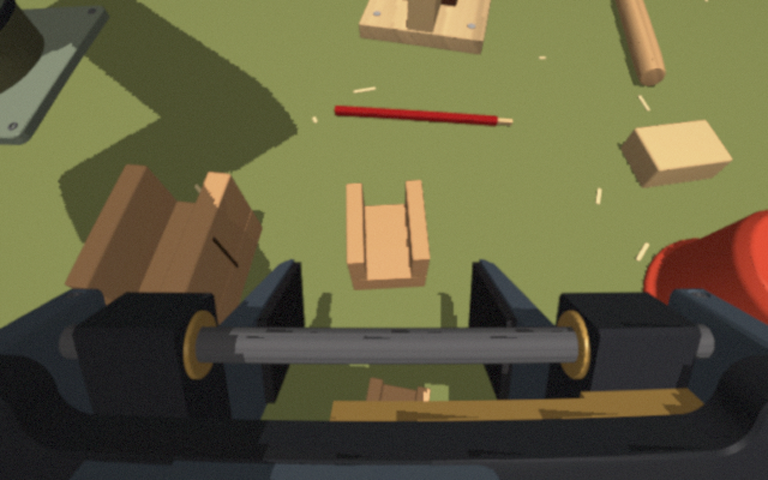

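The wrist picture shows the saddle at (387,235), centred between the fingers at about (290,270) and (485,270). Block C is clear to the left. Next I'll correct the pose and descend.

```bash
python3 -m pendant '[{"delta_pos":[0,1.5,0.25],"twist":[-1.4,-3,1.4],"grip":85},{"delta_pos":[0,3,0.25],"twist":[-1.4,-3,1.4],"grip":85},{"delta_pos":[0,4.5,0.25],"twist":[-1.4,-3,1.4],"grip":85},{"delta_pos":[0,5.5,0.25],"twist":[-1.4,-3,1.4],"grip":85},{"delta_pos":[0,6,0.25],"twist":[-1.4,-3,1.4],"grip":85}]' 20
python3 - <<'E'
from h import *
cur();R1=Rtool(97.6,45); rows(R1,np.array([461,-191,29]))
E
```

```text
time_s: 2.2
ee_pos: [465.5, -216.9, 53.5]
ee_rot: [-90.2, 45.2, -82.4]
force: [-0.2, 0.1, 0.2]
gripper_width: 77.6
grasp [ 467.3 -230.1   66.8] appr [-0.096  0.703 -0.705] jaw [ 0.991  0.134 -0.002] F [-0.2  0.1  0.2] w 77.6 t 2.2
t 2.2 dp_cm [-0.1   5.47 -0.09] twist [ 0.1 -0.  -0.2] norms 5.5 0.2 q [-43.  40.  92.  27.  86. -62.] F [-0.2  0.1  0.2] w 77.6
```

```bash
python3 -m pendant '[{"delta_pos":[0,1.5,-0.1],"twist":[0,0,0],"grip":85},{"delta_pos":[-0.1,3,-0.1],"twist":[0,0,0],"grip":85},{"delta_pos":[-0.1,4.5,-0.1],"twist":[0,0,0],"grip":85},{"delta_pos":[-0.1,5.4,-0.1],"twist":[0,0,0],"grip":85},{"delta_pos":[-0.1,5.4,-0.1],"twist":[0,0,0],"grip":85}]' 20
python3 - <<'E'
from h import *
cur();R1=Rtool(97.6,45); rows(R1,np.array([461,-191,29]))
f=grab('wrist','w2')
crop(f,(0,0,640,400),1.2,'w2')
E
```

```text
time_s: 2.7
ee_pos: [459.2, -178.2, 15.9]
ee_rot: [-90.2, 45.2, -82.4]
force: [-0.2, -0.5, -0.3]
gripper_width: 77.5
grasp [ 461.  -191.5   29.2] appr [-0.097  0.703 -0.704] jaw [ 0.991  0.134 -0.003] F [-0.2 -0.5 -0.3] w 77.5 t 2.7
t 2.7 dp_cm [-0.01  0.04  0.01] twist [ 0.2 -0.  -0.2] norms 0.0 0.3 q [-41.  41.  98.  28.  79. -64.] F [-0.2 -0.5 -0.3] w 77.5
```

View pics/w2.png

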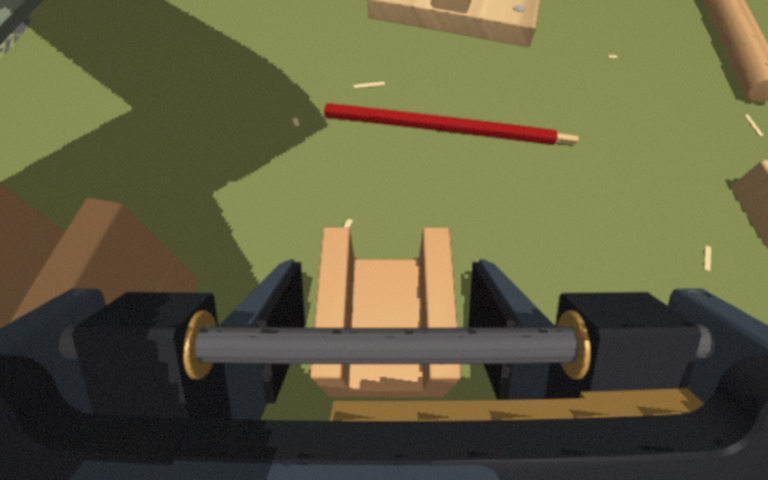

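The saddle sits between the pads at (385,310), aligned. Closing and then lifting.

```bash
python3 -m pendant '[{"delta_pos":[0,0,0],"twist":[0,0,0],"grip":40},{"delta_pos":[0,0,0],"twist":[0,0,0],"grip":40},{"delta_pos":[0,0,0],"twist":[0,0,0],"grip":40},{"delta_pos":[0,0,0],"twist":[0,0,0],"grip":40},{"delta_pos":[0,0,0],"twist":[0,0,0],"grip":40}]' 25
python3 -m pendant '[{"delta_pos":[-0.7,-0.7,0],"twist":[0,0,0],"grip":40},{"delta_pos":[-2.1,-2.1,0],"twist":[0,0,0],"grip":40},{"delta_pos":[-4,-4,0],"twist":[0,0,0],"grip":40},{"delta_pos":[-5.7,-5.7,0],"twist":[0,0,0],"grip":40},{"delta_pos":[-5.7,-5.7,0],"twist":[0,0,0],"grip":40}]' 25
python3 - <<'E'
from h import *
g,R=cur();R1=Rtool(-82.4,45,-1);print(R1[:,2]); rows(R1,g)
f=grab('wrist','w3')
crop(f,(0,0,640,400),1.2,'w3')
E
```

```text
time_s: 3.25
ee_pos: [459.7, -179.2, 16.3]
ee_rot: [-90.1, 45.1, -82.4]
force: [0.1, -1.3, 2.2]
gripper_width: 52.0
time_s: 3.75
ee_pos: [460.9, -179.8, 99.5]
ee_rot: [-89.8, 44.9, -82.2]
force: [0.0, -0.5, -0.5]
gripper_width: 52.0
grasp [ 462.7 -193.   112.8] appr [-0.093  0.7   -0.708] jaw [0.991 0.134 0.003] F [ 0.  -0.5 -0.5] w 52.0 t 3.75
[ 0.99121554  0.13225639 -0.        ]
t 3.75 dp_cm [ 1.88 -1.88 -0.01] twist [ -0.2   0.1 -89.9] norms 2.7 89.9 q [-41.  35.  95.  28.  87. -60.] F [ 0.  -0.5 -0.5] w 52.0
```

View pics/w3.png

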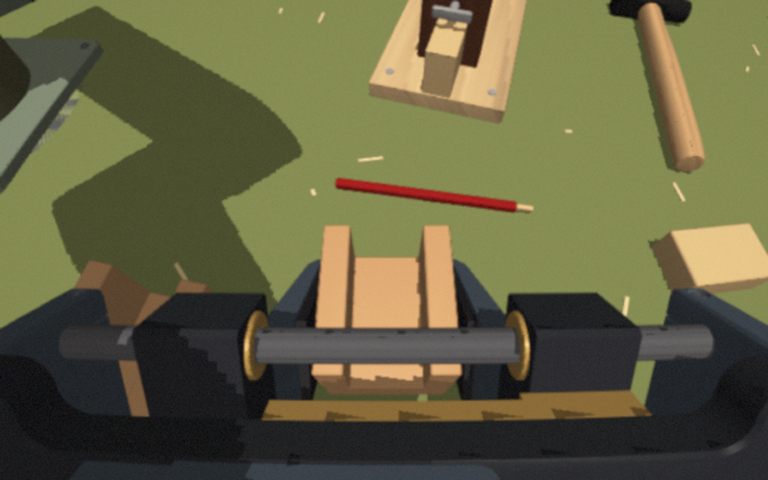

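```bash
python3 -m pendant '[{"delta_pos":[-0.4,-1,0],"twist":[0,0,-8.5],"grip":40},{"delta_pos":[-0.8,-2,0],"twist":[0,0,-17],"grip":40},{"delta_pos":[-0.8,-2.6,0],"twist":[0,0,-25.5],"grip":40},{"delta_pos":[-0.8,-2.6,0],"twist":[0,0,-34],"grip":40},{"delta_pos":[-0.8,-2.6,0],"twist":[0,0,-42.5],"grip":40}]' 25
python3 - <<'E'
from h import *
g,R=cur();R1=Rtool(-82.4,45,-1); rows(R1,[462,-193,120])
E
```

```text
time_s: 4.3
ee_pos: [461.4, -192.0, 120.7]
ee_rot: [-90.0, 2.4, -82.3]
force: [0.1, -0.3, -1.5]
gripper_width: 51.9
grasp [ 461.5 -192.8  139.5] appr [-0.006  0.041 -0.999] jaw [ 0.991  0.133 -0.001] F [ 0.1 -0.3 -1.5] w 51.9 t 4.3
t 4.3 dp_cm [1.49 1.34 0.05] twist [  0.    0.1 -47.4] norms 2.0 47.4 q [-25.  17. 106.   2.  58. -34.] F [ 0.1 -0.3 -1.5] w 51.9
```

```bash
python3 -m pendant '[{"delta_pos":[0.3,0,0],"twist":[0,0,-8.5],"grip":40},{"delta_pos":[0.6,0,0],"twist":[0,0,-17],"grip":40},{"delta_pos":[0.9,0,0],"twist":[0,0,-25.5],"grip":40},{"delta_pos":[1.2,0,0],"twist":[0,0,-34],"grip":40},{"delta_pos":[1.5,0,0],"twist":[0,0,-42.5],"grip":40}]' 25
python3 - <<'E'
from h import *
g,R=cur();R1=Rtool(-82.4,45,-1); rows(R1,[462,-193,60])
f=grab('wrist','w4')
crop(f,(0,0,640,400),1.2,'w4')
f=grab('scene','s4')
E
```

```text
time_s: 4.8
ee_pos: [461.9, -206.0, 119.2]
ee_rot: [-90.4, -36.6, -82.2]
force: [0.1, 0.0, -1.5]
gripper_width: 52.1
grasp [ 460.5 -194.9  134.3] appr [ 0.074 -0.591 -0.803] jaw [ 0.991  0.132 -0.006] F [ 0.1  0.  -1.5] w 52.1 t 4.8
t 4.8 dp_cm [-4.28  5.85  0.23] twist [ 0.3  0.2 -8.4] norms 7.3 8.4 q [ -2.  16. 120. -51.  49.  26.] F [ 0.1  0.  -1.5] w 52.1
```

View pics/w4.png

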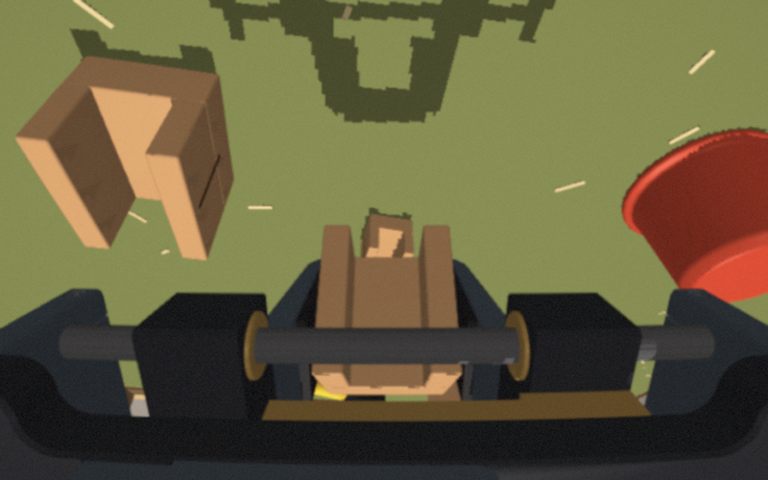

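View pics/s4.png

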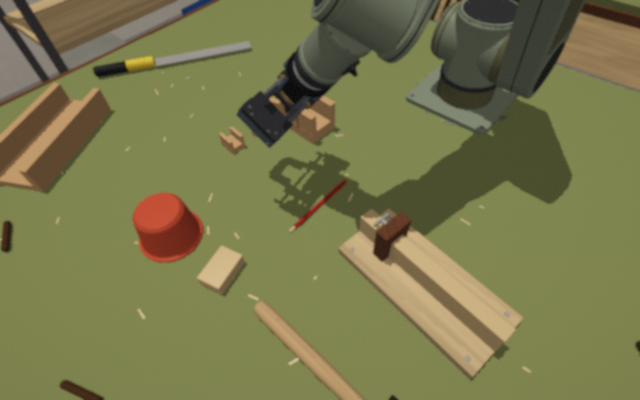

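The saddle is held after the turn of about 80° so far, channel towards +y, and the scene is clear. I'll finish the tilt and lower it.

```bash
python3 -m pendant '[{"delta_pos":[-1,1.2,0.2],"twist":[0.3,0.2,-4],"grip":40},{"delta_pos":[-2,2.4,0.2],"twist":[0.3,0.2,-8.4],"grip":40},{"delta_pos":[-3.2,4.2,0.2],"twist":[0.3,0.2,-8.4],"grip":40},{"delta_pos":[-4.3,5.8,0.2],"twist":[0.3,0.2,-8.4],"grip":40},{"delta_pos":[-4.3,5.8,0.2],"twist":[0.3,0.2,-8.4],"grip":40}]' 25
python3 - <<'E'
from h import *
g,R=cur();R1=Rtool(-82.4,45,-1); rows(R1,[462,-193,34])
E
```

```text
time_s: 5.4
ee_pos: [462.0, -206.3, 44.8]
ee_rot: [-90.6, -44.6, -82.1]
force: [0.1, -0.8, -0.1]
gripper_width: 51.8
grasp [ 460.4 -193.2   58.2] appr [ 0.086 -0.696 -0.712] jaw [ 0.991  0.13  -0.007] F [ 0.1 -0.8 -0.1] w 51.8 t 5.4
t 5.4 dp_cm [-1.68  1.72  0.19] twist [ 0.4  0.2 -0.4] norms 2.4 0.6 q [  2.  27. 126. -69.  48.  53.] F [ 0.1 -0.8 -0.1] w 51.8
```

```bash
python3 -m pendant '[{"delta_pos":[-0.4,0.4,0.1],"twist":[0.4,0.2,-0.4],"grip":40},{"delta_pos":[-0.9,0.9,0.1],"twist":[0.4,0.2,-0.4],"grip":40},{"delta_pos":[-1.3,1.3,0.1],"twist":[0.4,0.2,-0.4],"grip":40},{"delta_pos":[-1.6,1.6,0.1],"twist":[0.4,0.2,-0.4],"grip":40},{"delta_pos":[-1.6,1.6,0.1],"twist":[0.4,0.2,-0.4],"grip":40}]' 25
python3 - <<'E'
from h import *
g,R=cur();R1=Rtool(-82.4,45,-1); rows(R1,[462,-193,30])
E
```

```text
time_s: 5.9
ee_pos: [464.5, -205.8, 24.3]
ee_rot: [-89.5, -45.1, -82.7]
force: [-0.2, 0.4, 0.1]
gripper_width: 51.9
grasp [ 462.7 -192.6   37.5] appr [ 0.099 -0.701 -0.706] jaw [0.991 0.134 0.006] F [-0.2  0.4  0.1] w 51.9 t 5.9
t 5.9 dp_cm [-0.52  0.55 -0.09] twist [-0.3 -0.2  0.1] norms 0.8 0.4 q [  2.  30. 127. -73.  47.  59.] F [-0.2  0.4  0.1] w 51.9
```

```bash
python3 -m pendant '[{"delta_pos":[-0.1,0.1,0],"twist":[0,0,0],"grip":40},{"delta_pos":[-0.2,0.2,0],"twist":[0,0,0],"grip":40},{"delta_pos":[-0.3,0.3,0],"twist":[0,0,0],"grip":40},{"delta_pos":[-0.3,0.3,0],"twist":[0,0,0],"grip":40},{"delta_pos":[-0.3,0.3,0],"twist":[0,0,0],"grip":40}]' 25
python3 - <<'E'
from h import *
g,R=cur();R1=Rtool(-82.4,45,-1); rows(R1,[462,-193,30])
E
```

```text
time_s: 6.4
ee_pos: [464.8, -205.6, 20.3]
ee_rot: [-89.4, -45.1, -82.7]
force: [-1.1, -0.1, 0.1]
gripper_width: 51.7
grasp [ 462.9 -192.5   33.6] appr [ 0.1   -0.702 -0.705] jaw [0.991 0.134 0.007] F [-1.1 -0.1  0.1] w 51.7 t 6.4
t 6.4 dp_cm [-0.23  0.28 -0.11] twist [-0.4 -0.2  0.1] norms 0.4 0.4 q [  2.  30. 128. -74.  47.  60.] F [-1.1 -0.1  0.1] w 51.7
```

```bash
python3 -m pendant '[{"delta_pos":[-0.07,0.07,0],"twist":[0,0,0],"grip":40},{"delta_pos":[-0.14,0.14,0],"twist":[0,0,0],"grip":40},{"delta_pos":[-0.2,0.2,0],"twist":[0,0,0],"grip":40},{"delta_pos":[-0.2,0.2,0],"twist":[0,0,0],"grip":40},{"delta_pos":[-0.2,0.2,0],"twist":[0,0,0],"grip":40}]' 25
python3 - <<'E'
from h import *
g,R=cur();R1=Rtool(-82.4,45,-1); rows(R1,[462,-193,30])
E
```

```text
time_s: 6.9
ee_pos: [464.8, -205.7, 18.3]
ee_rot: [-89.4, -45.2, -82.7]
force: [-0.8, 5.0, 6.7]
gripper_width: 51.7
grasp [ 462.9 -192.5   31.5] appr [ 0.101 -0.703 -0.705] jaw [0.991 0.134 0.008] F [-0.8  5.   6.7] w 51.7 t 6.9
t 6.9 dp_cm [-0.09  0.14 -0.11] twist [-0.4 -0.2  0.2] norms 0.2 0.5 q [  2.  30. 128. -74.  47.  60.] F [-0.8  5.   6.7] w 51.7
```

It's touching down at 6.7 N. I'll release and back out along the tool.

```bash
python3 -m pendant '[{"delta_pos":[0,0,0],"twist":[0,0,0],"grip":60},{"delta_pos":[0,0,0],"twist":[0,0,0],"grip":78},{"delta_pos":[0,0,0],"twist":[0,0,0],"grip":78},{"delta_pos":[0,0,0],"twist":[0,0,0],"grip":78},{"delta_pos":[0,-1,0],"twist":[0,0,0],"grip":78}]' 25
python3 -m pendant '[{"delta_pos":[0,-2,0],"twist":[0,0,0],"grip":78},{"delta_pos":[0,-4,0],"twist":[0,0,0],"grip":78},{"delta_pos":[0,-6,0],"twist":[0,0,0],"grip":78},{"delta_pos":[0,-8,0],"twist":[0,0,0],"grip":78},{"delta_pos":[0,-10,0],"twist":[0,0,0],"grip":78}]' 25
python3 - <<'E'
from h import *
g,R=cur();R1=Rtool(97.4,45,1); rows(R1,np.array([462,-193,40])-100*R1[:,1])
f=grab('wrist','w5')
crop(f,(0,0,640,400),1.2,'w5')
f=grab('top','t5'); crop(f,(300,150,500,350),3,'t5c')
E
```

```text
time_s: 7.4
ee_pos: [463.1, -198.9, 24.1]
ee_rot: [-89.6, -45.1, -82.7]
force: [0.3, -0.0, 0.2]
gripper_width: 71.2
time_s: 7.9
ee_pos: [453.4, -127.5, 96.0]
ee_rot: [-89.4, -45.1, -82.7]
force: [-0.1, 0.3, 1.2]
gripper_width: 71.1
grasp [ 451.5 -114.3  109.3] appr [ 0.1   -0.701 -0.706] jaw [0.991 0.134 0.007] F [-0.1  0.3  1.2] w 71.1 t 7.9
t 7.9 dp_cm [ 8.82  8.64 -0.06] twist [-0.5  0.4 90.1] norms 12.3 90.1 q [ 13.  22. 124. -58.  57.  48.] F [-0.1  0.3  1.2] w 71.1
```

View pics/w5.png

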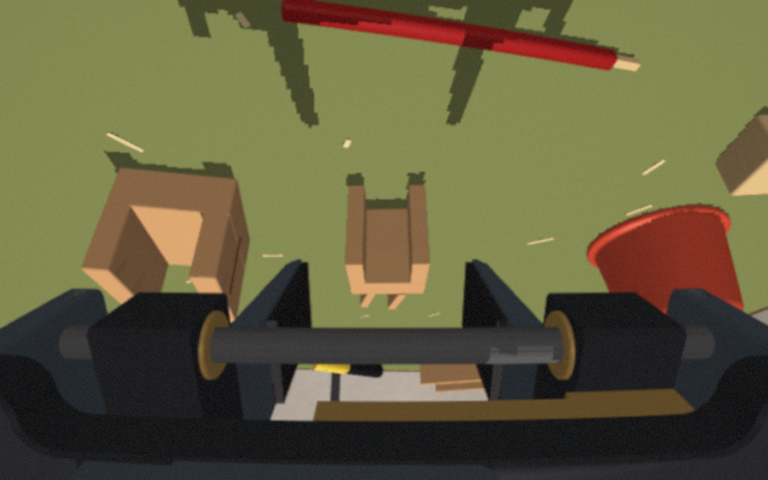

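View pics/t5c.png

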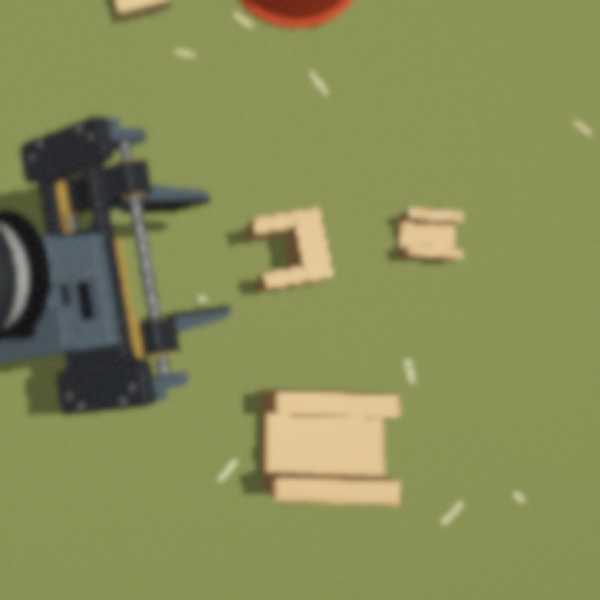

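In the top view the saddle stands on its end, with the web on the −y side. Next I'll measure it and swing the tool over.

```bash
python3 -m pendant '[{"delta_pos":[0,-1.5,0],"twist":[0,0,8.5],"grip":85},{"delta_pos":[0.5,-3,0],"twist":[0,0,17],"grip":85},{"delta_pos":[0.5,-4.5,0],"twist":[0,0,25.5],"grip":85},{"delta_pos":[0.5,-5,0],"twist":[0,0,34],"grip":85},{"delta_pos":[0.5,-5,0],"twist":[0,0,42.5],"grip":85}]' 25
python3 - <<'E'
from h import *
f=load('top5') if 0 else load('t5')
P,uv=cloud(f,(375,212,415,250)); P=P[P[:,2]>50]; print(len(P),cv2.minAreaRect(P[:,:2].astype(np.float32)),np.median(P[:,2]))
g,R=cur();R1=Rtool(97.4,45,1); rows(R1,np.array([462,-193,40])-100*R1[:,1])
E
```

```text
time_s: 8.5
ee_pos: [449.6, -96.5, 135.2]
ee_rot: [-89.4, -4.6, -82.3]
force: [-0.4, 0.0, -1.0]
gripper_width: 77.4
378 ((464.1809387207031, -196.96917724609375), (52.0565071105957, 50.36552429199219), 7.888935089111328) 60.80322959360474
grasp [449.2 -95.  153.9] appr [ 0.021 -0.078 -0.997] jaw [0.991 0.135 0.01 ] F [-0.4  0.  -1. ] w 77.4 t 8.5
t 8.5 dp_cm [15.11  5.01 -0.15] twist [-0.4  0.6 49.6] norms 15.9 49.6 q [-10.  11. 112.  -5.  55. -15.] F [-0.4  0.  -1. ] w 77.4
```

```bash
python3 -m pendant '[{"delta_pos":[3.5,-1,0],"twist":[0,0,8.5],"grip":85},{"delta_pos":[7,-1,0],"twist":[0,0,17],"grip":85},{"delta_pos":[10.5,0,0],"twist":[0,0,25.5],"grip":85},{"delta_pos":[14,1,0],"twist":[0,0,34],"grip":85},{"delta_pos":[15.5,3,0],"twist":[0,0,42.5],"grip":85}]' 25
python3 - <<'E'
from h import *
g,R=cur();R1=Rtool(97.9,45,1); rows(R1,np.array([465,-203,37])-70*R1[:,1])
E
```

```text
time_s: 9.0
ee_pos: [470.8, -257.3, 117.6]
ee_rot: [-89.3, 36.8, -82.1]
force: [0.8, 0.4, 0.1]
gripper_width: 77.6
grasp [ 472.1 -268.5  132.7] appr [-0.07   0.595 -0.801] jaw [0.992 0.13  0.01 ] F [0.8 0.4 0.1] w 77.6 t 9.0
t 9.0 dp_cm [1.19 4.66 0.11] twist [-0.7  0.   8.2] norms 4.8 8.3 q [-44.  34.  88.  22.  88. -58.] F [0.8 0.4 0.1] w 77.6
```

```bash
python3 -m pendant '[{"delta_pos":[0.3,1,0.1],"twist":[-0.7,0,4],"grip":85},{"delta_pos":[0.6,2,0.1],"twist":[-0.7,0,8.2],"grip":85},{"delta_pos":[1,3.5,0.1],"twist":[-0.7,0,8.2],"grip":85},{"delta_pos":[1.2,4.6,0.1],"twist":[-0.7,0,8.2],"grip":85},{"delta_pos":[1.2,4.6,0.1],"twist":[-0.7,0,8.2],"grip":85}]' 25
python3 - <<'E'
from h import *
g,R=cur();R1=Rtool(97.9,45,1); rows(R1,np.array([465,-203,37]))
f=grab('wrist','w6')
crop(f,(0,0,640,400),1.2,'w6')
E
```

```text
time_s: 9.5
ee_pos: [467.9, -233.6, 71.7]
ee_rot: [-90.5, 45.1, -82.2]
force: [0.5, -0.9, 0.1]
gripper_width: 77.6
grasp [ 469.9 -246.8   85. ] appr [-0.105  0.701 -0.706] jaw [ 0.99   0.142 -0.006] F [ 0.5 -0.9  0.1] w 77.6 t 9.5
t 9.5 dp_cm [0.3  6.51 0.18] twist [ 0.4 -0.1 -0.1] norms 6.5 0.4 q [-44.  40.  89.  26.  89. -61.] F [ 0.5 -0.9  0.1] w 77.6
```

View pics/w6.png

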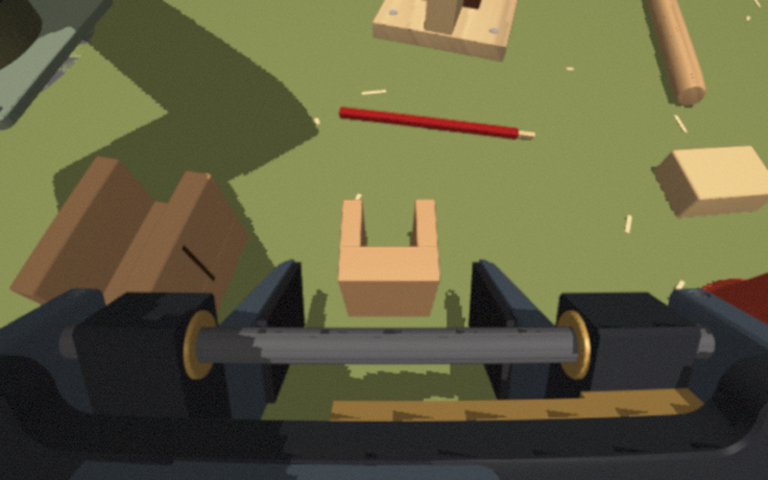

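The standing saddle is centred at (389,270) between the fingers. Descending, then gripping.

```bash
python3 -m pendant '[{"delta_pos":[0.3,1.5,0.1],"twist":[0,0,0],"grip":85},{"delta_pos":[0.3,3,0.1],"twist":[0,0,0],"grip":85},{"delta_pos":[0.3,4.5,0.1],"twist":[0,0,0],"grip":85},{"delta_pos":[0.3,6.2,0.1],"twist":[0,0,0],"grip":85},{"delta_pos":[0.3,6.3,0.1],"twist":[0,0,0],"grip":85}]' 25
python3 -m pendant '[{"delta_pos":[0,0,0],"twist":[0,0,0],"grip":60},{"delta_pos":[0,0,0],"twist":[0,0,0],"grip":40},{"delta_pos":[0,0,0],"twist":[0,0,0],"grip":40},{"delta_pos":[0,0,0],"twist":[0,0,0],"grip":40},{"delta_pos":[0,0,0],"twist":[0,0,0],"grip":40}]' 25
python3 -m pendant '[{"delta_pos":[-0.7,-0.7,0],"twist":[0,0,0],"grip":40},{"delta_pos":[-2.1,-2.1,0],"twist":[0,0,0],"grip":40},{"delta_pos":[-4,-4,0],"twist":[0,0,0],"grip":40},{"delta_pos":[-6,-6,0],"twist":[0,0,0],"grip":40},{"delta_pos":[-8,-8,0],"twist":[0,0,0],"grip":40}]' 25
python3 - <<'E'
from h import *
g,R=cur();
R1=Rtool(-98.9,60,-1); print(R1[:,2]); rows(R1,[487,150,200])
f=grab('wrist','w7')
crop(f,(0,0,640,400),1.2,'w7')
E
```

```text
time_s: 10.05
ee_pos: [463.3, -191.2, 26.7]
ee_rot: [-90.3, 45.0, -82.0]
force: [0.1, -0.8, -0.0]
gripper_width: 77.6
time_s: 10.55
ee_pos: [464.2, -193.2, 26.9]
ee_rot: [-90.2, 44.9, -82.0]
force: [-0.2, -2.6, 2.9]
gripper_width: 51.9
time_s: 11.05
ee_pos: [464.0, -192.2, 141.0]
ee_rot: [-90.3, 44.9, -82.0]
force: [-0.1, 0.1, -0.8]
gripper_width: 51.9
grasp [ 466.  -205.3  154.3] appr [-0.103  0.699 -0.708] jaw [ 0.99   0.142 -0.003] F [-0.1  0.1 -0.8] w 51.9 t 11.05
[ 0.98795987 -0.15471039 -0.        ]
t 11.05 dp_cm [-26.15  20.02   6.83] twist [  2.6  18.1 -74.3] norms 33.6 76.6 q [-42.  33.  91.  27.  93. -58.] F [-0.1  0.1 -0.8] w 51.9
```

View pics/w7.png

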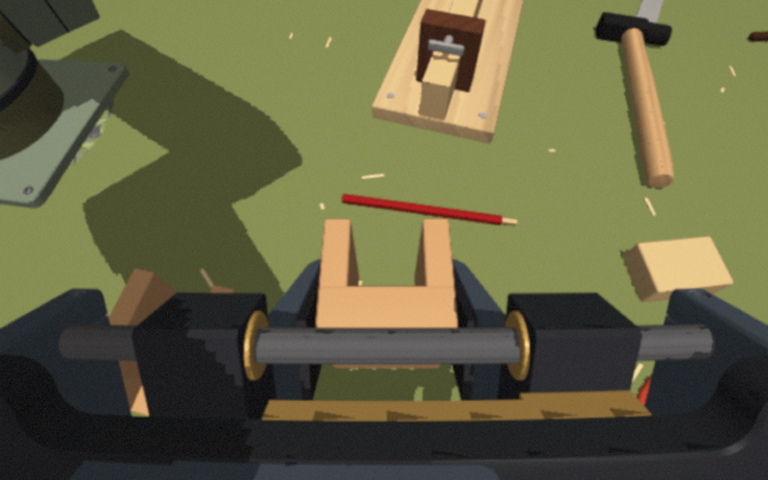

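The saddle is held with the channel facing away. I'll work out the placing pose and transport waypoints.

Run:
```python
from h import *
g,R=cur();R1=Rtool(-90,89,-1); print(R1[:,2]); rows(R1,[475,-20,200])
```

```text
grasp [ 467.4 -206.   158.6] appr [-0.098  0.697 -0.71 ] jaw [0.99  0.142 0.002] F [ 1.3 -0.1  2.6] w 51.9 t 11.1
[ 1.000000e+00  6.123234e-17 -0.000000e+00]
t 11.1 dp_cm [-14.56   9.39   3.39] twist [  3.    7.8 -45.7] norms 17.7 46.4 q [-42.  33.  91.  27.  93. -58.] F [ 1.3 -0.1  2.6] w 51.9
```

```bash
python3 -m pendant '[{"delta_pos":[-3.5,0,0.7],"twist":[0.5,1.5,-8],"grip":40},{"delta_pos":[-6.5,2,1.4],"twist":[1,3,-16],"grip":40},{"delta_pos":[-9,4,2],"twist":[1.5,4.5,-24],"grip":40},{"delta_pos":[-12,6.5,2.7],"twist":[2,6,-32],"grip":40},{"delta_pos":[-14.5,9.4,3.4],"twist":[2.6,7,-40],"grip":40}]' 25
python3 - <<'E'
from h import *
g,R=cur();R1=Rtool(-98.9,45,-1); jx=-np.array([np.cos(np.radians(81.1)),np.sin(np.radians(81.1)),0])
face=np.array([487.6,120.3,63]); c=face-45*jx; c[2]=150; G=c-10.4*jx+[0,0,9.7]; print(G); rows(R1,G)
E
```

```text
time_s: 11.6
ee_pos: [474.2, -21.5, 177.5]
ee_rot: [-90.5, 5.0, -89.3]
force: [0.9, -0.3, -0.8]
gripper_width: 52.0
grasp [474.4 -23.2 196.2] appr [-0.011  0.088 -0.996] jaw [ 1.     0.013 -0.01 ] F [ 0.9 -0.3 -0.8] w 52.0 t 11.6
[496.1709554  175.03297656 159.7       ]
t 11.6 dp_cm [-17.97   4.68   2.27] twist [ -2.9   9.6 -49.9] norms 18.7 50.9 q [ -7.  12. 105.   5.  65. -11.] F [ 0.9 -0.3 -0.8] w 52.0
```

```bash
python3 -m pendant '[{"delta_pos":[-4,0,0.5],"twist":[-0.5,1.6,-8.2],"grip":40},{"delta_pos":[-8,0.5,1],"twist":[-1,3.2,-16.4],"grip":40},{"delta_pos":[-12,1,1.5],"twist":[-1.5,4.8,-24.6],"grip":40},{"delta_pos":[-16,2.5,2],"twist":[-2,6.4,-32.8],"grip":40},{"delta_pos":[-18,4.5,2.3],"twist":[-2.4,8,-41],"grip":40}]' 25
python3 - <<'E'
from h import *
g,R=cur();R1=Rtool(-98.9,45,-1); rows(R1,[496.2,175,159.7])
E
```

```text
time_s: 12.1
ee_pos: [494.5, 165.8, 148.5]
ee_rot: [-91.1, -32.4, -95.9]
force: [0.2, 0.4, -1.4]
gripper_width: 51.8
grasp [495.9 175.7 164.4] appr [-0.074 -0.531 -0.844] jaw [ 0.994 -0.112 -0.016] F [ 0.2  0.4 -1.4] w 51.8 t 12.1
t 12.1 dp_cm [0.22 0.39 0.01] twist [ -0.8   2.5 -12.6] norms 0.4 12.9 q [ 32.  28.  93. -24.  83.  47.] F [ 0.2  0.4 -1.4] w 51.8
```

```bash
python3 -m pendant '[{"delta_pos":[0.1,0.2,0],"twist":[-0.4,1.2,-6],"grip":40},{"delta_pos":[0.2,0.4,0],"twist":[-0.8,2.5,-12.6],"grip":40},{"delta_pos":[0.2,0.4,0],"twist":[-0.8,2.5,-12.6],"grip":40},{"delta_pos":[0.2,0.4,0],"twist":[-0.8,2.5,-12.6],"grip":40},{"delta_pos":[0.2,0.4,0],"twist":[-0.8,2.5,-12.6],"grip":40}]' 25
python3 - <<'E'
from h import *
g,R=cur();R1=Rtool(-98.9,45,-1); rows(R1,[496.2,175,159.7])
f=grab('wrist','w8')
crop(f,(0,0,640,400),1.2,'w8')
f=grab('scene','s8'); crop(f,(320,100,540,300),3.5,'s8c')
f=grab('top','t8'); crop(f,(150,130,320,290),4,'t8c')
E
```

```text
time_s: 12.6
ee_pos: [493.1, 156.5, 145.6]
ee_rot: [-90.5, -44.8, -98.7]
force: [0.4, -0.2, -0.6]
gripper_width: 51.8
grasp [495.3 169.6 158.9] appr [-0.116 -0.696 -0.709] jaw [ 0.987 -0.158 -0.006] F [ 0.4 -0.2 -0.6] w 51.8 t 12.6
t 12.6 dp_cm [-0.33 -0.44  0.02] twist [ 0.4  0.1 -0.2] norms 0.6 0.4 q [ 35.  33.  90. -30.  91.  53.] F [ 0.4 -0.2 -0.6] w 51.8
```

View pics/w8.png

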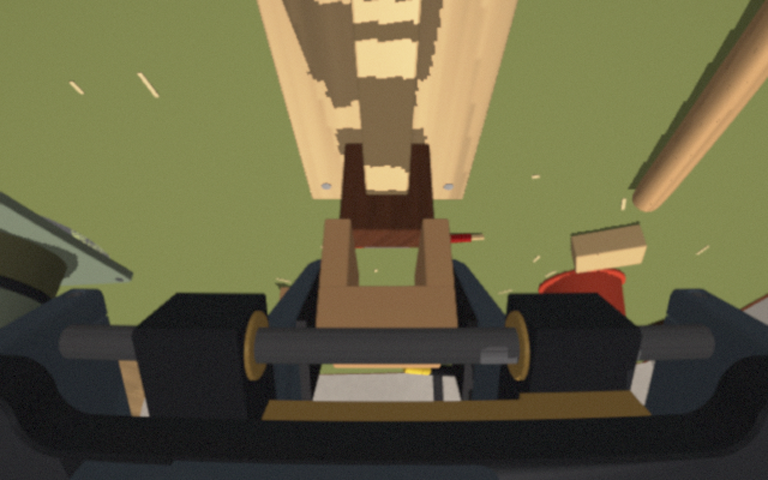

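View pics/s8c.png

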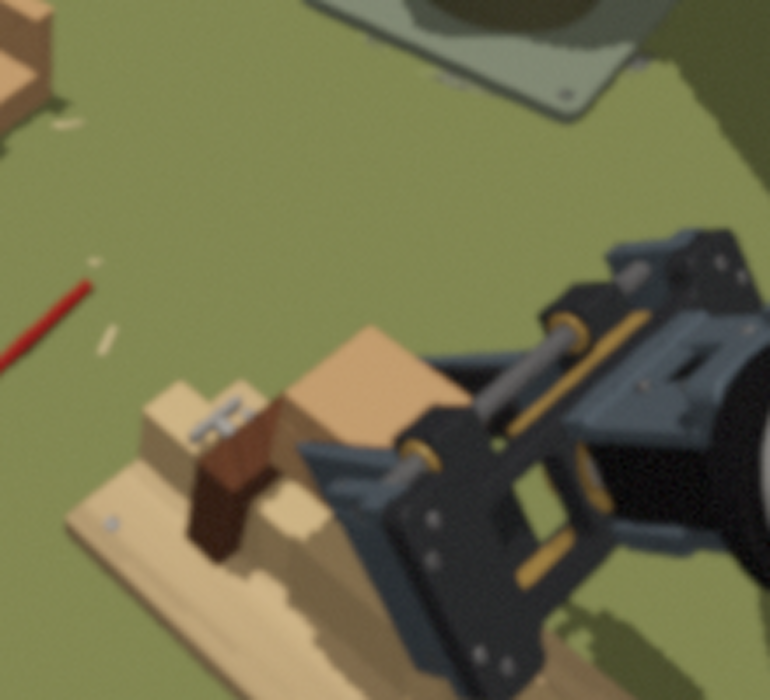

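View pics/t8c.png

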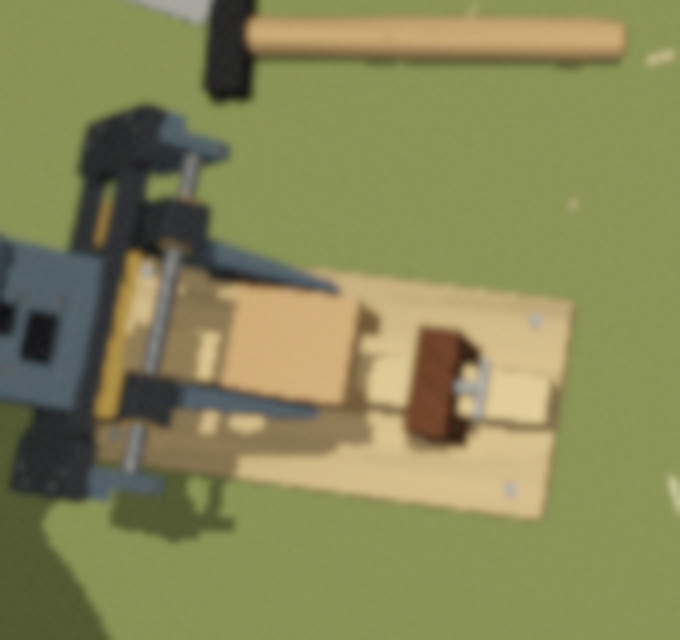

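The wrist view shows the saddle channel down at (385,270), in line with the stop at (388,200) and the batten (364 to 410). I'll zoom in for lateral precision.

Run:
```python
from h import *
f=load('w8'); crop(f,(260,0,380,240),3.3,'w8c')
jx=-np.array([np.cos(np.radians(81.1)),np.sin(np.radians(81.1)),0]); jy=np.array([-jx[1],jx[0],0])
P,uv=cloud(f,(220,0,420,180))
b=P[abs(P[:,2]-63)<4]
c=b[:,:2].mean(0); u,s,v=np.linalg.svd(b[:,:2]-c); print('batten',len(b),np.median(b[:,2]),np.degrees(np.arctan(v[0][1]/v[0][0])))
s=state(); R=Ro.from_euler('xyz',s['ee_rot'],degrees=True).as_matrix()
face=np.array([487.6,120.3,63])
for Q,n in ((b,'bat'),):
    r=(Q-face); a=r@jx; l=r@jy
    for lo,hi in ((-10,0),(-30,-15),(-100,-60),(-150,-100),(-200,-150)):
        m=(a>lo)&(a<hi); 
        if m.sum(): print(n,lo,hi,m.sum(),np.percentile(l[m],[1,50,99]),a[m].max())
st=P[(P[:,2]>66)&(P[:,2]<95)]; r=st-face; print('stop',len(st),np.percentile(r@jx,[1,10,50,90]),np.percentile(r@jy,[1,50,99]))
tp=np.array(s['ee_pos'])-face; print('tcp rel',tp@jx,tp@jy,'jaw',R[:,2]@jx)
```

```text
batten 8009 64.38560081599113 80.8306091638264
bat -10 0 291 [-14.69020441  -0.76143945  14.35595911] -0.015392577016672456
bat -30 -15 478 [-14.01839966  -0.69682432  12.16751029] -15.035477854072907
bat -100 -60 2584 [-13.65539822  -0.49518944  12.46705141] -60.00699427010502
bat -150 -100 2772 [-13.66648335  -0.3875815   12.62762485] -100.00329283905565
stop 1259 [-31.05473812   0.25526845   1.03296608   1.80266807] [-30.14473496  -1.23042167  28.15472856]
tcp rel -36.46251837687255 -0.06833172485181015 jaw 0.003932623953774524
```

View pics/w8c.png

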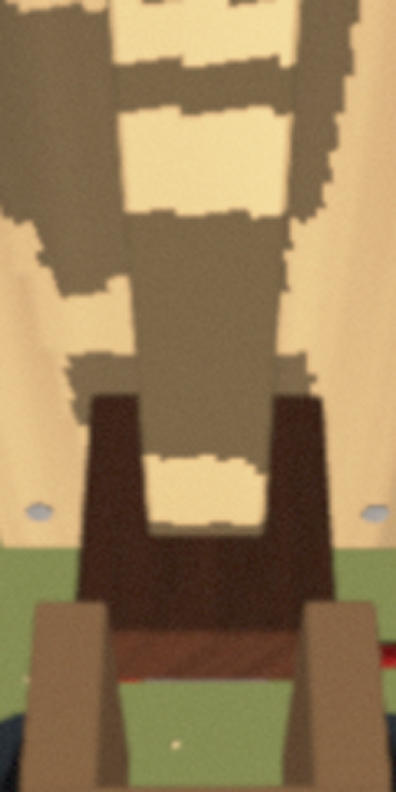

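By the picture the saddle is centred within about 0.3 mm, and by depth the batten is off by −0.5 mm. I'll shift z by −0.02 cm and lower the walls to just above the batten top.

```bash
python3 -m pendant '[{"delta_pos":[-1,1,-0.02],"twist":[0.4,0.1,-0.2],"grip":40},{"delta_pos":[-2,2,-0.02],"twist":[0.4,0.1,-0.2],"grip":40},{"delta_pos":[-3,3,-0.02],"twist":[0.4,0.1,-0.2],"grip":40},{"delta_pos":[-3.6,3.6,-0.02],"twist":[0.4,0.1,-0.2],"grip":40},{"delta_pos":[-3.6,3.6,-0.02],"twist":[0.4,0.1,-0.2],"grip":40}]' 25
python3 - <<'E'
from h import *
g,R=cur()
jx=-np.array([np.cos(np.radians(81.1)),np.sin(np.radians(81.1)),0]); jy=np.array([-jx[1],jx[0],0]); face=np.array([487.6,120.3,63])
print((g-face)@jx,(g-face)@jy, np.round(R,3))
f=grab('wrist','w9'); crop(f,(260,0,380,240),3.3,'w9c')
E
```

```text
time_s: 13.25
ee_pos: [491.7, 156.8, 91.8]
ee_rot: [-90.3, -45.3, -98.6]
force: [0.1, 0.0, -0.7]
gripper_width: 52.1
grasp [493.8 170.  105. ] appr [-0.112 -0.702 -0.703] jaw [ 0.988 -0.153 -0.004] F [ 0.1  0.  -0.7] w 52.1 t 13.25
-50.08819421380648 -1.5650120589504353 [[-0.105 -0.112  0.988]
 [-0.695 -0.702 -0.153]
 [ 0.711 -0.703 -0.004]]
```

View pics/w9c.png

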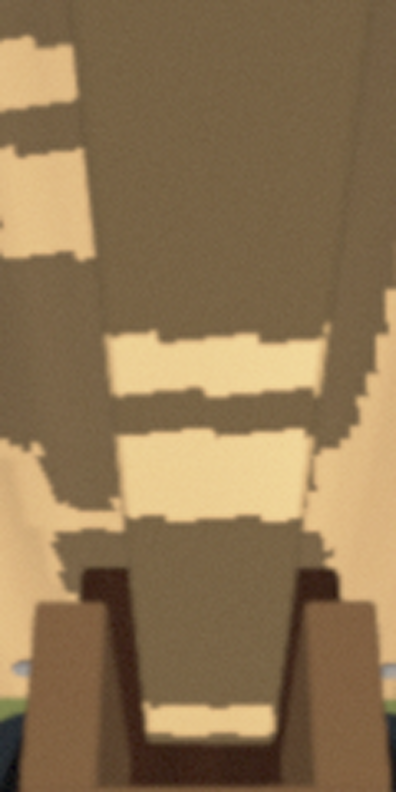

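The batten is now 5 to 6 px right of the saddle's centre in the crop, about 0.9 mm. I'll correct tool z by +0.09 cm and lower slowly.

```bash
python3 -m pendant '[{"delta_pos":[0,0,0.09],"twist":[0,0,0.3],"grip":40},{"delta_pos":[0,0,0.09],"twist":[0,0,0.3],"grip":40},{"delta_pos":[-0.2,0.2,0.09],"twist":[0,0,0.3],"grip":40},{"delta_pos":[-0.3,0.3,0.09],"twist":[0,0,0.3],"grip":40},{"delta_pos":[-0.3,0.3,0.09],"twist":[0,0,0.3],"grip":40}]' 25
python3 - <<'E'
from h import *
g,R=cur()
jx=-np.array([np.cos(np.radians(81.1)),np.sin(np.radians(81.1)),0]); jy=np.array([-jx[1],jx[0],0]); face=np.array([487.6,120.3,63])
print((g-face)@jx,(g-face)@jy)
f=grab('wrist','w10'); crop(f,(260,0,380,240),3.3,'w10c')
E
```

```text
time_s: 13.8
ee_pos: [493.2, 157.1, 89.2]
ee_rot: [-90.1, -44.9, -98.7]
force: [1.0, 0.3, -0.7]
gripper_width: 51.9
grasp [495.3 170.2 102.6] appr [-0.109 -0.697 -0.708] jaw [ 0.988 -0.153 -0.001] F [ 1.   0.3 -0.7] w 51.9 t 13.8
-50.46950420579198 -0.1444315581084014
```

View pics/w10c.png

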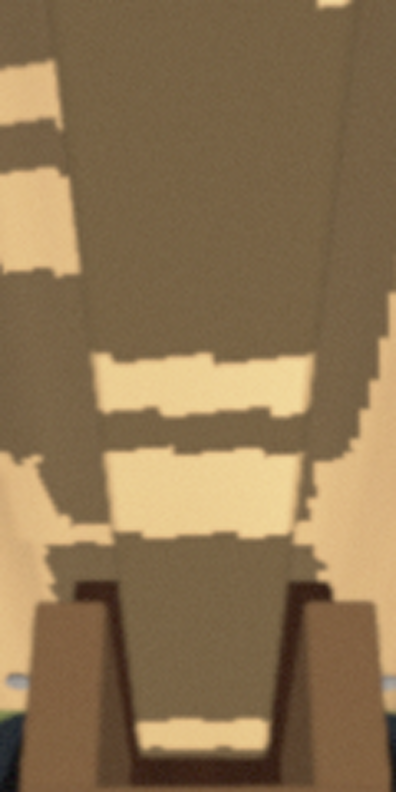

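The batten centre is at about 204 and the saddle's at 206.5, so it's within 0.4 mm. I'll nudge −0.03 cm and let the walls enter.

```bash
python3 -m pendant '[{"delta_pos":[-0.15,0.15,-0.03],"twist":[0,0,0],"grip":40},{"delta_pos":[-0.4,0.4,-0.03],"twist":[0,0,0],"grip":40},{"delta_pos":[-0.6,0.6,-0.03],"twist":[0,0,0],"grip":40},{"delta_pos":[-0.8,0.8,-0.03],"twist":[0,0,0],"grip":40},{"delta_pos":[-0.8,0.8,-0.03],"twist":[0,0,0],"grip":40}]' 25
python3 - <<'E'
from h import *
g,R=cur()
jx=-np.array([np.cos(np.radians(81.1)),np.sin(np.radians(81.1)),0]); jy=np.array([-jx[1],jx[0],0]); face=np.array([487.6,120.3,63])
print((g-face)@jx,(g-face)@jy)
f=grab('wrist','w11'); crop(f,(260,0,380,240),3.3,'w11c')
E
```

```text
time_s: 14.35
ee_pos: [492.8, 157.1, 77.6]
ee_rot: [-90.2, -44.9, -98.7]
force: [-0.2, 0.0, -1.0]
gripper_width: 52.2
grasp [494.9 170.2  90.9] appr [-0.11  -0.698 -0.708] jaw [ 0.988 -0.153 -0.002] F [-0.2  0.  -1. ] w 52.2 t 14.35
-50.40389411582668 -0.5353854526385547
```

View pics/w11c.png

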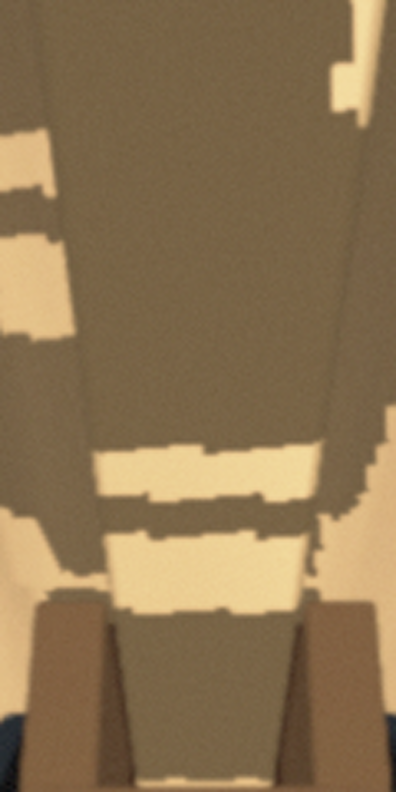

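The walls are astride the batten without contact, with even gaps on each side. Lowering on.

```bash
python3 -m pendant '[{"delta_pos":[-0.3,0.3,0],"twist":[0,0,0],"grip":40},{"delta_pos":[-0.6,0.6,0],"twist":[0,0,0],"grip":40},{"delta_pos":[-0.9,0.9,0],"twist":[0,0,0],"grip":40},{"delta_pos":[-1.2,1.2,0],"twist":[0,0,0],"grip":40},{"delta_pos":[-1.2,1.2,0],"twist":[0,0,0],"grip":40}]' 25
python3 - <<'E'
from h import *
g,R=cur()
jx=-np.array([np.cos(np.radians(81.1)),np.sin(np.radians(81.1)),0]); jy=np.array([-jx[1],jx[0],0]); face=np.array([487.6,120.3,63])
print((g-face)@jx,(g-face)@jy)
E
```

```text
time_s: 14.9
ee_pos: [492.7, 157.0, 60.4]
ee_rot: [-90.2, -44.9, -98.7]
force: [-0.1, -0.1, -0.1]
gripper_width: 52.1
grasp [494.8 170.2  73.7] appr [-0.11  -0.698 -0.708] jaw [ 0.988 -0.153 -0.002] F [-0.1 -0.1 -0.1] w 52.1 t 14.9
-50.369735125423055 -0.6480894665798066
```

```bash
python3 -m pendant '[{"delta_pos":[-0.1,0.1,0],"twist":[0,0,0],"grip":40},{"delta_pos":[-0.1,0.35,0],"twist":[0,0,0],"grip":40},{"delta_pos":[0.1,0.55,0],"twist":[0,0,0],"grip":40},{"delta_pos":[0.25,0.7,0],"twist":[0,0,0],"grip":40},{"delta_pos":[0.25,0.7,0],"twist":[0,0,0],"grip":40}]' 25
python3 - <<'E'
from h import *
g,R=cur()
jx=-np.array([np.cos(np.radians(81.1)),np.sin(np.radians(81.1)),0]); jy=np.array([-jx[1],jx[0],0]); face=np.array([487.6,120.3,63])
print((g-face)@jx,(g-face)@jy)
f=grab('top','t12'); crop(f,(170,180,300,280),6,'t12c')
E
```

```text
time_s: 15.4
ee_pos: [491.9, 150.2, 58.0]
ee_rot: [-90.1, -44.9, -98.8]
force: [0.0, -0.5, -0.8]
gripper_width: 51.4
grasp [493.9 163.3  71.3] appr [-0.109 -0.697 -0.708] jaw [ 0.988 -0.154 -0.001] F [ 0.  -0.5 -0.8] w 51.4 t 15.4
-43.47855358280838 -0.4108946957875891
```

View pics/t12c.png

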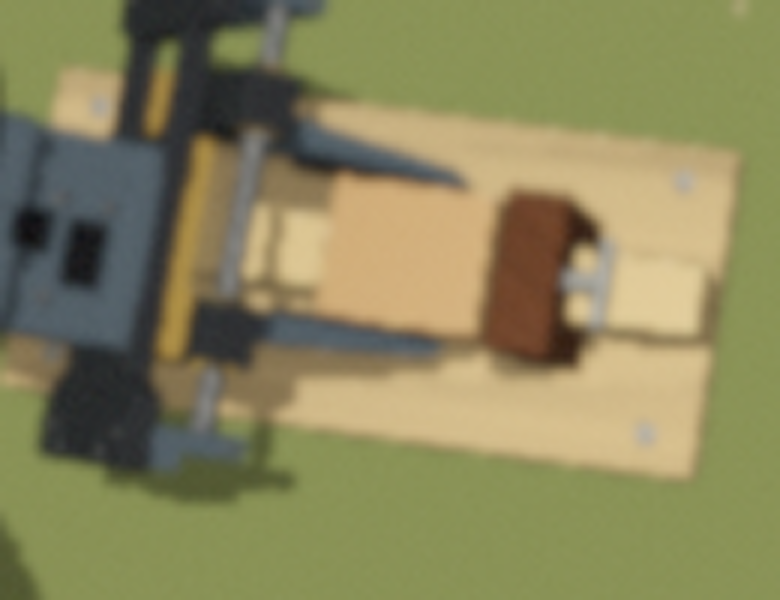

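```bash
python3 -m pendant '[{"delta_pos":[0.07,0.07,0],"twist":[0,0,0],"grip":40},{"delta_pos":[0.14,0.14,0],"twist":[0,0,0],"grip":40},{"delta_pos":[0.2,0.2,0],"twist":[0,0,0],"grip":40},{"delta_pos":[0.2,0.2,0],"twist":[0,0,0],"grip":40},{"delta_pos":[0.2,0.2,0],"twist":[0,0,0],"grip":40}]' 25
python3 - <<'E'
from h import *
g,R=cur()
jx=-np.array([np.cos(np.radians(81.1)),np.sin(np.radians(81.1)),0]); jy=np.array([-jx[1],jx[0],0]); face=np.array([487.6,120.3,63])
print((g-face)@jx,(g-face)@jy)
E
```

```text
time_s: 15.95
ee_pos: [491.6, 147.8, 57.8]
ee_rot: [-90.1, -44.9, -98.8]
force: [0.4, 1.6, -0.1]
gripper_width: 51.6
grasp [493.6 160.9  71.2] appr [-0.109 -0.697 -0.708] jaw [ 0.988 -0.153 -0.001] F [ 0.4  1.6 -0.1] w 51.6 t 15.95
-41.04544243211746 -0.34864740356080665
```

```bash
python3 -m pendant '[{"delta_pos":[-0.1,0.1,0],"twist":[0,0,0],"grip":40},{"delta_pos":[-0.18,0.18,0],"twist":[0,0,0],"grip":40},{"delta_pos":[-0.25,0.25,0],"twist":[0,0,0],"grip":40},{"delta_pos":[-0.25,0.25,0],"twist":[0,0,0],"grip":40},{"delta_pos":[-0.25,0.25,0],"twist":[0,0,0],"grip":40}]' 25
python3 - <<'E'
from h import *
g,R=cur()
jx=-np.array([np.cos(np.radians(81.1)),np.sin(np.radians(81.1)),0]); jy=np.array([-jx[1],jx[0],0]); face=np.array([487.6,120.3,63])
print((g-face)@jx,(g-face)@jy)
E
```

```text
time_s: 16.45
ee_pos: [491.5, 147.8, 54.7]
ee_rot: [-90.1, -44.9, -98.8]
force: [-0.4, 0.6, 2.9]
gripper_width: 52.3
grasp [493.6 160.9  68. ] appr [-0.109 -0.698 -0.708] jaw [ 0.988 -0.153 -0.001] F [-0.4  0.6  2.9] w 52.3 t 16.45
-41.03918168942102 -0.3974344916046122
```

```bash
python3 -m pendant '[{"delta_pos":[-0.05,0.05,0],"twist":[0,0,0],"grip":40},{"delta_pos":[-0.05,0.05,0],"twist":[0,0,0],"grip":40},{"delta_pos":[0,0.1,0],"twist":[0,0,0],"grip":40},{"delta_pos":[0.05,0.15,0],"twist":[0,0,0],"grip":40},{"delta_pos":[0.05,0.15,0],"twist":[0,0,0],"grip":40}]' 25
python3 - <<'E'
from h import *
g,R=cur()
jx=-np.array([np.cos(np.radians(81.1)),np.sin(np.radians(81.1)),0]); jy=np.array([-jx[1],jx[0],0]); face=np.array([487.6,120.3,63])
print((g-face)@jx,(g-face)@jy)
E
```

```text
time_s: 16.95
ee_pos: [491.7, 147.1, 54.7]
ee_rot: [-90.0, -44.9, -98.8]
force: [-0.6, 5.3, 7.0]
gripper_width: 51.6
grasp [493.7 160.2  68. ] appr [-0.108 -0.697 -0.709] jaw [ 0.988 -0.153  0.   ] F [-0.6  5.3  7. ] w 51.6 t 16.95
-40.35834043745438 -0.11158529653043484
```

Contact on both: 7 N seating and 5.3 N against the stop. Releasing and backing off.

```bash
python3 -m pendant '[{"delta_pos":[0,0,0],"twist":[0,0,0],"grip":62},{"delta_pos":[0,0,0],"twist":[0,0,0],"grip":75},{"delta_pos":[0,0,0],"twist":[0,0,0],"grip":80},{"delta_pos":[0,0,0],"twist":[0,0,0],"grip":80},{"delta_pos":[0,-0.5,0],"twist":[0,0,0],"grip":80}]' 25
python3 -m pendant '[{"delta_pos":[0,-1.5,0],"twist":[0,0,0],"grip":80},{"delta_pos":[0,-3.5,0],"twist":[0,0,0],"grip":80},{"delta_pos":[0,-6,0],"twist":[0,0,0],"grip":80},{"delta_pos":[0,-9,0],"twist":[0,0,0],"grip":80},{"delta_pos":[0,-12,0],"twist":[0,0,0],"grip":80}]' 25
python3 - <<'E'
from h import *
g,R=cur()
f=grab('wrist','w13'); cv2.imwrite('pics/w13.png',cv2.rotate(cv2.resize(f['p'][:,:,::-1],None,fx=1.2,fy=1.2),cv2.ROTATE_180))
f=grab('top','t13'); crop(f,(170,180,300,280),6,'t13c')
f=grab('scene','s13'); crop(f,(320,150,540,350),3.5,'s13c')
E
```

```text
time_s: 17.45
ee_pos: [491.4, 149.4, 56.8]
ee_rot: [-90.2, -45.0, -98.7]
force: [-0.3, 0.5, -0.7]
gripper_width: 73.2
time_s: 17.95
ee_pos: [504.9, 234.4, 143.1]
ee_rot: [-90.1, -44.9, -98.7]
force: [-0.5, -0.8, -0.5]
gripper_width: 72.7
grasp [507.  247.5 156.4] appr [-0.109 -0.697 -0.708] jaw [ 0.988 -0.153 -0.001] F [-0.5 -0.8 -0.5] w 72.7 t 17.95
```

View pics/w13.png

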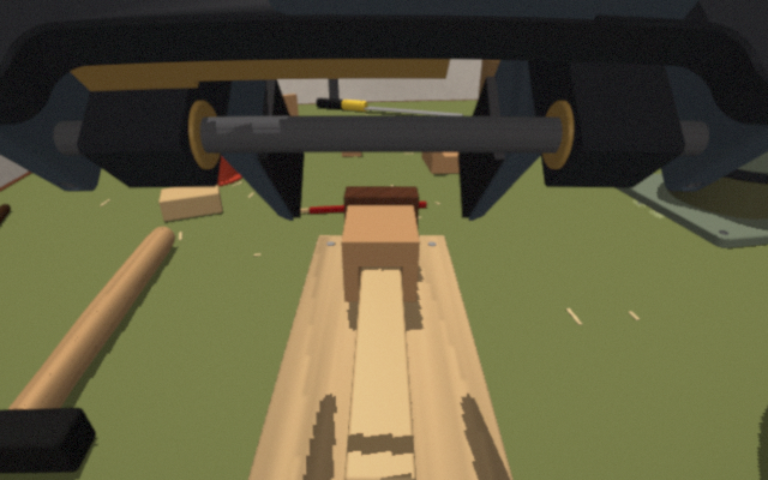

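View pics/t13c.png

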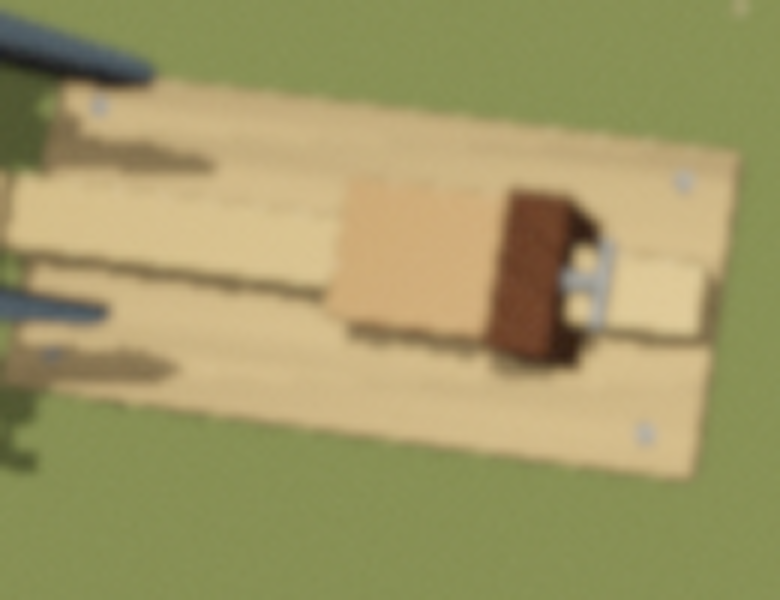

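View pics/s13c.png

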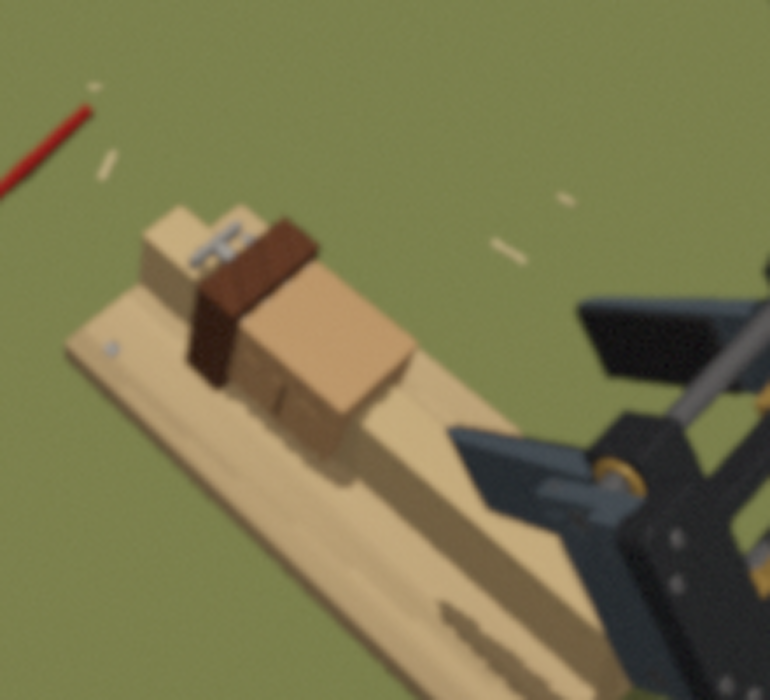

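The saddle is seated and touching the stop: no gap at (500,260) in the top crop or (275,265) in the scene crop. A numeric check on height, tilt and gap next.

Run:
```python
from h import *
jx=-np.array([np.cos(np.radians(81.1)),np.sin(np.radians(81.1)),0]); jy=np.array([-jx[1],jx[0],0]); face=np.array([487.6,120.3,63])
for n,b in (('t13',(220,200,275,245)),('s13',(380,205,445,270)),('w13',(280,150,360,260))):
    f=load(n); P,uv=cloud(f,b); r=P-face; a=r@jx; l=r@jy
    m=(abs(P[:,2]-83)<4)&(a<-5)&(a>-55)&(abs(l)<22)
    A=np.c_[a[m],l[m],np.ones(m.sum())]; c=np.linalg.lstsq(A,P[m,2],rcond=None)[0]
    t=(P[:,2]>79)&(abs(l)<20)&(a<5)&(a>-75); bt=(abs(P[:,2]-63)<5)&(a<-66)&(abs(l)<10); st=(P[:,2]>87)&(abs(l)<25)&(a<30)
    print(n,m.sum(),'z',np.median(P[m,2]),'tilt deg',np.degrees(np.arctan(c[:2])),'rear',np.percentile(a[t],1) if t.any() else None,'lat',np.percentile(l[t&(a<-5)],50) if t.any() else 0,'batten z',np.median(P[bt,2]) if bt.any() else None,'stop front',np.percentile(a[st],2) if st.any() else None)
f=load('t13'); crop(f,(220,200,275,245),12,'t13d')
```

```text
t13 441 z 84.12319490643638 tilt deg [-0.04692427  0.05888264] rear -59.88079347409117 lat 0.15247926258622752 batten z 64.11555872948573 stop front -28.591573705828726
s13 779 z 84.15679416731446 tilt deg [0.0504111 0.0380382] rear -59.136613699280296 lat 0.8521914146632878 batten z 64.21063230611085 stop front 2.5160484149283677
w13 1292 z 84.50264000365563 tilt deg [-0.00712416 -0.00806695] rear -60.81796243012687 lat 0.2599946995936657 batten z 64.45698603801691 stop front 0.053592834368283784
```

View pics/t13d.png

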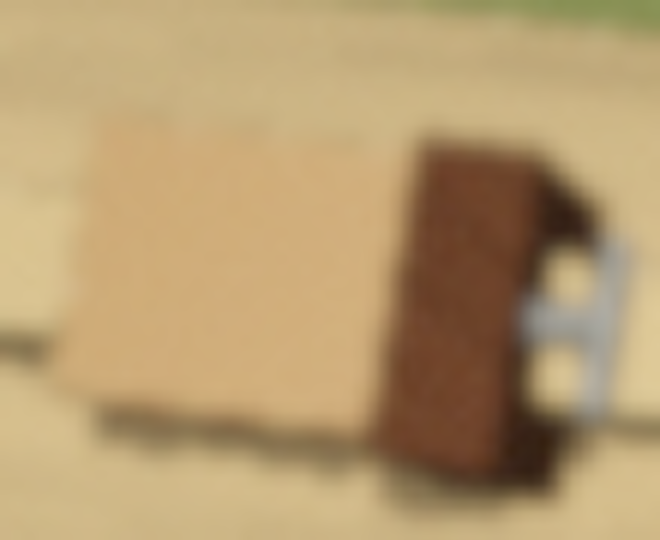

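Height (web 20.0 mm above the batten top) and level are right. The gap estimate is 0 to 1.5 mm, so I'll look closer at it.

Run:
```python
from h import *
f=load('w13'); crop(f,(270,150,370,260),7,'w13d'); im=cv2.imread('pics/w13d.png'); cv2.imwrite('pics/w13d.png',cv2.rotate(im[:600],cv2.ROTATE_180) if 0 else cv2.resize(cv2.rotate(im,cv2.ROTATE_180),None,fx=.75,fy=.75))
g=load('s13'); crop(g,(365,205,445,275),8,'s13d')
```

```text
(no output)
```

View pics/w13d.png

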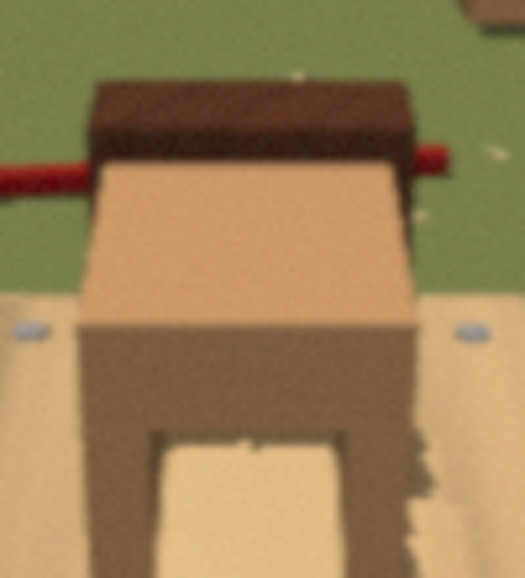

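View pics/s13d.png

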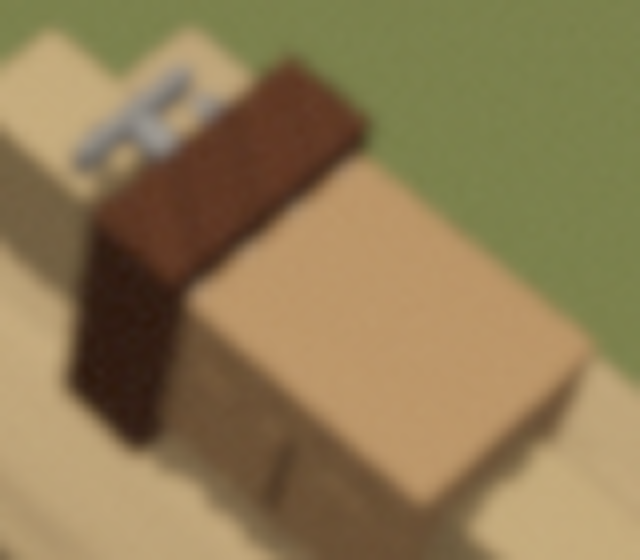

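Run:
```python
from h import *
jx=-np.array([np.cos(np.radians(81.1)),np.sin(np.radians(81.1)),0]); face=np.array([487.6,120.3,63])
f=load('w13'); k=7*.75
un=lambda x,y:(370-1-(x)/k+.5, 260-1-(y)/k+.5)
for x in (150,250,350):
    r=atz(f,[un(x,323)],83)[0]; s=atz(f,[un(x,129)],90)[0]; fr=atz(f,[un(x,160)],83)[0]
    print('rear',(r-face)@jx,'stopfront',(s-face)@jx,'saddle front',(fr-face)@jx)
g=load('s13'); us=lambda x,y:(365+(x+.5)/8-.5,205+(y+.5)/8-.5)
for a,z in (((430,500),83),((595,350),83),((190,290),83),((362,160),83),((180,285),90),((365,130),90)):
    print(a,z,(atz(g,[us(*a)],z)[0]-face)@jx)
```

```text
rear -57.66294502841434 stopfront 2.1694347409401766 saddle front 4.347756496060781
rear -57.61212859456863 stopfront 2.2266565922093107 saddle front 4.406532143104266
rear -57.55956436423546 stopfront 2.323563550115646 saddle front 4.498256909842655
(430, 500) 83 -59.16844931983472
(595, 350) 83 -59.02494742845348
(190, 290) 83 1.993886533185839
(362, 160) 83 0.02724886573883052
(180, 285) 90 1.6721166310566962
(365, 130) 90 2.0882932391165228
```

Rear end to stop face is 59.9 mm by the wrist camera and about 61 mm by the scene camera, for a 60 mm part, so the gap is within tolerance. Handing in.

```bash
python3 -c "
from workcell import job,state
print(state()['time_s'],state()['force']); print(job.job_done())"
```

```text
18.1 [-0.26005685  0.37008772 -0.06216536]
the job is handed in; nothing more can be done
None
```

The saddle is turned over and seated astride the batten against the stop, and the job is handed in at 18.1 s. I turned it in two 90° steps. First I gripped its sides and stood it on its end. Then I regripped it, turned it again, lowered it onto the batten, pushed it to the stop and let go.

- **Seating:** the web top measures 20.0 mm above the batten top, and the tilt is under 0.1°.
- **Sideways position:** it's within about 1 mm of the batten's centre line by depth, inside the 4 mm limit.
- **Gap to the stop:** the cameras disagree slightly. The wrist camera shows about 0 mm and the scene camera up to about 1 mm, both within the 2.5 mm limit. The push ended at about 5 N against the stop.
- **Gripper and bystanders:** the gripper is open and clear of everything. The tool never came near the tub, mallet, offcut or pencil and they look unmoved in the pictures, but I did not re-measure their positions.

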